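Seat a pump seal on the lever press and hold it under load

ROBOT

A 6-joint arm with a two-finger parallel gripper is mounted at the origin on a cart in front of the work surface, level with it; the furniture and walls round the work are solid. World frame = base frame: x ahead of the robot, y to its left, z up, the work surface at z = 0. Lengths are in mm, angles in degrees, forces in N, time in s.
With the tool pointing down it reaches from about 350 to 850 mm from the base axis. Payload 8.1 kg.
Tool frame: the origin (TCP) lies midway between the tips of the shut fingers; the grasp point (between the pads) lies 19 mm behind it; z points along the fingers, y is the line along which they close (so a half turn about z gives the same grasp; the last joint's range is limited). The gripper opens to 85 mm and grips with 20 to 120 N. Pads are 22 mm wide; open, the fingers measure 114 mm over their backs; the gripper's body (76 mm by 85 mm) begins 54 mm behind the grasp point. The pads swing forward as they close: fully open they stand 13 mm farther back than shut.
Start: joints at [-80.352, 7.471, 85.268, -0, 87.261, -4.893], TCP at [150.671, -580.778, 231.292] pointing down, gripper open.
Joint ranges: [-169.43, 169.43], [-51.17, 129.36], [1.28, 143.12], [-76.62, 256.62], [0, 156.53], [-152.29, 152.29]. Speed limits (degrees/s): [136.94, 136.94, 159.86, 180, 180, 180].

INTERFACE

Orientations are given as [roll, pitch, yaw] about the fixed x, y, z axes, in that order (R = Rz(yaw) Ry(pitch) Rx(roll)).
In Python, from bench import r gives the robot as it stands. The module is installed in compiled form; this text tells all that it offers.
- The arm moves only by the tool jog_arm, never from a script. Its argument "rows" is a list of rows, each a list of 2 entries, a list of its own where there are three numbers: the shift along the tool's x, y, z in mm, then the turn, a rotation vector about the tool's x, y, z in rad. A call has 1 to 10 rows; each row is the pose to reach, as a shift and turn from the pose commanded when the call began, along the tool's axes at that moment; what a row does not reach only later rows make up. A row lasts 1/10 s, in which the tool goes at most 50 mm and 8.59 degrees, less where a joint would pass 70% of its speed; a pose out of reach is approached as far as the arm can. A call with a gripper value outside its range is refused whole. "grip" is the finger opening in mm, from 0 to 85.4, set as the call begins (left out, the last holds). The fingers move at their own pace and stop on an object; "force" is the grip in N (left out, the last holds). Time passes only in rows, so rows that repeat a pose let the fingers close. It gives the time, the measured TCP pose, the force, the opening and the grip force at its end, in the units of the state.
- r.sense(): the state, without advancing time (a new reading comes with each control period).
- r.snapshot(name): name is "scene" or "top" or "wrist"; returns (picture, depth): 420x560x3 uint8, blue, green, red; 420x560 float32, mm along the optical axis (not along the pixel's ray), 0 where there is no reading.
- r.camera_params(name): a dict with "fx", "fy", "cx", "cy" (pixels), "dist_coeffs" ([k1, k2, p1, p2, k3] as OpenCV has them; the pictures are not rectified), "pose" (4x4, takes a point from camera to world coordinates); the wrist camera has in their place "tool_from_camera" (4x4, takes a point from camera to tool coordinates, whose origin is the TCP and whose axes are the flange's). Camera axes: x right, y down, z forward; pixel columns grow to the right and rows downward; lengths in mm; the calibration is good to about 2 mm. A picture is of the moment at which its call begins: read the wrist's pose just before it. camera_params takes no time and is no camera call.
- r.hand_in(): hands the job in; it is judged then, once.
The state is a dict: "time": time; "joint_pos": joint angles; "qd": joint speeds; "joint_efforts": joint torques, N m; "tool_pos": TCP position; "tcp_rot": TCP orientation; "ft_force": force on the tool from outside, world axes, zero at the start; "wrist_torque": the same for the moment, N m; "finger_gap": finger opening in mm; "grip_force": force on a finger pad.
Only numpy, scipy, OpenCV 4.12 (cv2) and the standard library are available. Lean on these libraries where they do the work, as an engineer would, in place of code of your own. Each camera call takes 0.05 s, during which the arm holds its last target. There are 200 camera calls.

TASK

Seat the pump seal on the small lever press: take the round nest by its stick handle, slide it sideways along the bed without lifting or tipping it until it is centred under the ram on the middle ring, and let go of it. Then push the spring-loaded lever down until it is level, never well below, so that the ram presses the pusher in, and finish while holding it there. Leave the seal jar and the other loose things alone.

Things in the scene. Friction and masses are not known exactly. Their poses are not given: they have to be found in the camera images.
- press: Small grey lever press, fixed. Origin on the worktop below the ram axis; x to its back (column), y to its left, z up. Steel bed plate 100 x 420 mm (x, y), top 18 mm above the worktop. Head 60 mm wide, 110 to 190 mm high, from x = -20 mm back to the column; ram above x = y = 0. The lever, on the head's front at x = -35 mm, extends to -y (right). Position and yaw vary.
- press_mark (a point): Centre of the middle ring on the bed's top face (18 mm above the worktop), below the ram axis; axes as the press. Three rings of 67 mm diameter are scribed on the bed, at y = -140, 0 and +140 mm.
- nest_centre (a point): Centre of the underside of the nest, a loose steel disc (about 0.5 kg, slides easily) 60 mm wide, 24 mm high, with a 48 mm wide step to 34 mm and a sprung pusher with 24 mm round head in its middle, top at 48 mm, 5 mm below the raised ram. It stands near the left or the right ring. x points from the handle to the disc, z up.
- nest_handle (a point): Grip point on the nest's stick handle, a level grey rod 16 mm thick, 16 mm above the nest's underside (34 mm above the worktop), 115 mm from the disc's centre on the nest's -x side. The grey grip runs from 68 to 158 mm from the centre, in front of the bed, over bare worktop. x runs along the handle towards the disc.
- press_lever (a joint): Lever angle, rad: 0 = raised at rest, 0.45 rad above level; 0.45 = level; larger = below level, stop at 0.85. A spring returns it when let go. It drives the ram down 20 mm per rad; with the nest in place the ram meets the pusher at about 0.25. Pushed at the grip point it takes about 3 N to start, about 8 N at level.
- lever_grip (a point): Point on the axis of the lever's grey round grip (24 mm thick, from 110 to 195 mm from the pivot), 150 mm from the pivot. In the press's frame it is at x = -35, y = -150 cos a, z = 150 + 150 sin a (mm), a = 0.45 - lever angle: 215 mm above the worktop at rest, 150 mm when level. Can be pushed down from above.
- nest_pusher (a joint): Travel of the pusher into the nest in m: 0 = standing proud, stop at 0.0075. Spring of 6 N per mm; about 0.004 with the lever level.
- seal_jar: Small round plastic jar with a screw lid, 44 mm in diameter, 42 mm high, standing on the bed on the outer ring that the nest does not occupy; origin at the centre of its underside. Leave it there.
- beaker: Glass beaker, 55 mm wide, 71 mm high, on the worktop at the right; origin at the centre of its underside. Bystander.
- filter_box: Card box 48 x 80 x 30 mm on the worktop at the left; origin at the centre of its underside. Bystander.
- tape: Roll of tape, 67 mm in diameter, 19 mm high, on the worktop at the right; origin at the centre of its underside. Bystander.
- small_bottle: Screw-cap bottle, 57 mm in diameter, 101 mm high, on the worktop at the left; origin at the centre of its underside. Bystander.
Mind the look-alikes: they are no part of the job. Of the things that look like the part that bears nest_centre, the larger one is meant.

How it is judged (in metres and radians):
On the way:
1. the nest stands flat on the bed, centred under the ram, and is let go while the lever is still up (horizontal distance between nest_centre and press_mark below 0.007 m and z of nest_centre in the frame of press below 0.02 m and contact force between the fingers and nest below 0.3 N and value of joint press_lever below 0.15 rad), for 0.2 s.
At the end, for the whole second after the job is handed in: The robot is pushing the lever and holds it level within 0.09 rad (5 degrees), the ram presses the pusher at least 1.5 mm in, and the untouched nest stands flat within 7 mm of the middle ring's centre (value of joint press_lever between 0.36 and 0.54 rad and value of joint nest_pusher above 0.0015 m and horizontal distance between nest_centre and press_mark below 0.007 m and angle between nest_centre's own z axis and vertical below 0.06 rad and contact force between the fingers and press above 2 N and contact force between each of the arm, the fingers and nest below 0.3 N); the arm keeps its last pose, push and grip.
It fails at once if the nest is lifted off the bed (its centre by more than 6 mm) or leaves it (z of nest_centre in the frame of press above 0.024 m or z of nest_centre in the frame of press below 0.01 m).
It fails at once if the nest is tipped by more than 0.2 rad (angle between nest_centre's own z axis and vertical above 0.2 rad).
It fails at once if the lever is pushed well below level (more than 0.18 rad), which would crush the seal (value of joint press_lever above 0.63 rad).
It fails at once if a bystander is moved by more than 25 mm (distance of any of seal_jar, beaker, filter_box, tape, small_bottle from where it was at the start of the episode above 0.025 m).
It also fails if it takes over 58 s, if anything falls off the work surface, if the arm or the gripper's body presses on something with over 40 N, if the wrist force passes 120 N, or if a joint passes its speed limit or range.

## Working session

There is one attempt and no reset: what is moved stays moved. The work goes in short steps, Python scripts to look and compute and a tool call to move; the robot and the scene stay as the last step left them, time stands still between calls to the robot, and variables do not carry over. Pictures are saved under pics/ and viewed, at most 10 in all, crops included, and the job is handed in when it is done.

Besides the shell and the picture viewer there is one more tool, called by a JSON object that holds its "fn" and its "kwargs", one argument or row to a line. jog_arm: Moves the arm, as the interface text tells. Its arguments: {"type":"object","properties":{"rows":{"type":"array"},"grip":{"type":"number"},"force":{"type":"number"}},"required":["rows"]}

```bash
mkdir -p pics; cat > h.py <<'E'
import numpy as np, cv2
from bench import r
def snap(n,f):
    s=r.sense(); p,d=r.snapshot(n); cv2.imwrite('pics/'+f+'.png',p); np.save('pics/'+f,d); return s,p,d
def K(n):
    c=r.camera_params(n); return c,np.array([[c['fx'],0,c['cx']],[0,c['fy'],c['cy']],[0,0,1.]]),np.array(c['dist_coeffs'],float)
def pts(n,uv,d,T=None):
    c,k,dc=K(n); uv=np.array(uv,float).reshape(-1,2)
    q=cv2.undistortPoints(uv[:,None],k,dc)[:,0]; z=np.array([d[int(round(v)),int(round(u))] for u,v in uv])
    P=np.c_[q*z[:,None],z,np.ones(len(z))]; T=np.array(c['pose']) if T is None else T
    return (P@T.T)[:,:3]
def plane(n,uv,h,T=None):
    c,k,dc=K(n); uv=np.array(uv,float).reshape(-1,2)
    q=cv2.undistortPoints(uv[:,None],k,dc)[:,0]; T=np.array(c['pose']) if T is None else T
    D=np.c_[q,np.ones(len(q))]@T[:3,:3].T; o=T[:3,3]
    return o+D*((h-o[2])/D[:,2])[:,None]
E
python3 - <<'E'
from h import *
for n in('scene','top'):
    s,p,d=snap(n,n+'0'); print(n,np.array(r.camera_params(n)['pose']).round(2).tolist())
print(s)
E
```

```text
scene [[0.7, -0.37, 0.62, -481.33], [-0.72, -0.37, 0.59, -932.7], [0.01, -0.85, -0.52, 989.57], [0.0, 0.0, 0.0, 1.0]]
top [[0.01, -0.99, 0.16, 287.33], [-1.0, -0.01, 0.0, -0.06], [0.0, -0.16, -0.99, 1543.06], [0.0, 0.0, 0.0, 1.0]]
{'time': 0.05, 'joint_pos': array([-8.03506923e+01,  7.51345975e+00,  8.53282119e+01, -6.75509741e-04,
        8.72622639e+01, -4.89331176e+00]), 'qd': array([ 0.08896774, -0.09183041, -0.04628646,  0.03350545, -0.06659642,
        0.06391627]), 'joint_efforts': array([ 2.15785467e-04, -5.71379650e+01, -5.02338016e+01, -4.48571982e-04,
        8.93636083e-03, -1.88190984e-05]), 'tool_pos': array([ 150.58363393, -580.23571979,  230.27185056]), 'tcp_rot': array([-1.79896386e+02, -8.19354752e-03,  1.45426450e+01]), 'ft_force': array([0.14783782, 0.07811393, 0.17866144]), 'wrist_torque': array([-0.05385798, -0.04392797,  0.00055498]), 'grip_force': 0.0, 'finger_gap': 85.83720319191747}
```

View pics/scene0.png

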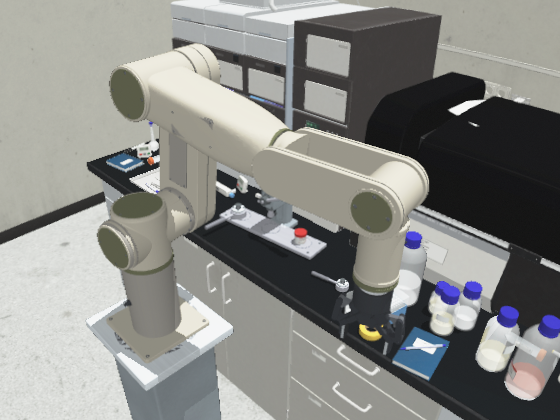

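View pics/top0.png

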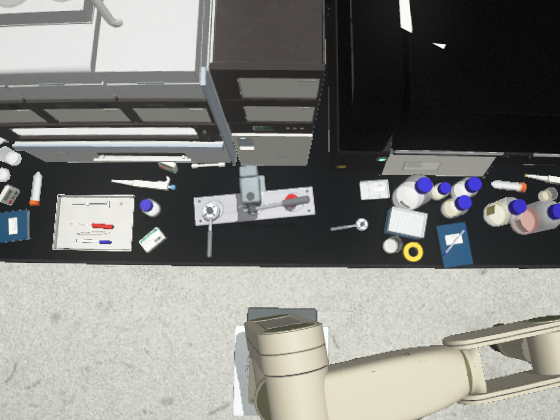

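Candidates for the nest are the disc with a handle at top (210,211), on the bed's left ring, and a smaller disc with a handle at top (362,225), on the worktop. I choose the one on the bed and check it in a close crop. The jar with the red lid is at (291,200).

```bash
python3 - <<'E'
from h import *
p=cv2.imread('pics/top0.png');d=np.load('pics/top0.npy')
cv2.imwrite('pics/c0.png',cv2.resize(p[160:265,180:330],None,fx=5.3,fy=5.3,interpolation=cv2.INTER_CUBIC))
uv=[(210,211),(210,235),(210,250),(195,224),(313,212),(195,196),(312,187),(250,180),(300,200),(291,205),(362,225)]
print(np.c_[uv,pts('top',uv,d).round(1)])
E
```

```text
[[ 2.100e+02  2.110e+02  5.315e+02  2.462e+02  6.220e+01]
 [ 2.100e+02  2.350e+02  4.526e+02  2.474e+02  3.600e+01]
 [ 2.100e+02  2.500e+02  4.011e+02  2.450e+02  3.960e+01]
 [ 1.950e+02  2.240e+02  4.932e+02  3.056e+02  1.120e+01]
 [ 3.130e+02  2.120e+02  5.398e+02 -1.057e+02  1.720e+01]
 [ 1.950e+02  1.960e+02  5.952e+02  3.123e+02 -3.000e-01]
 [ 3.120e+02  1.870e+02  6.281e+02 -1.019e+02  2.060e+01]
 [ 2.500e+02  1.800e+02  6.108e+02  1.035e+02  1.878e+02]
 [ 3.000e+02  2.000e+02  5.402e+02 -5.170e+01  2.328e+02]
 [ 2.910e+02  2.050e+02  5.280e+02 -2.510e+01  2.142e+02]
 [ 3.620e+02  2.250e+02  4.940e+02 -2.736e+02  3.290e+01]]
```

View pics/c0.png

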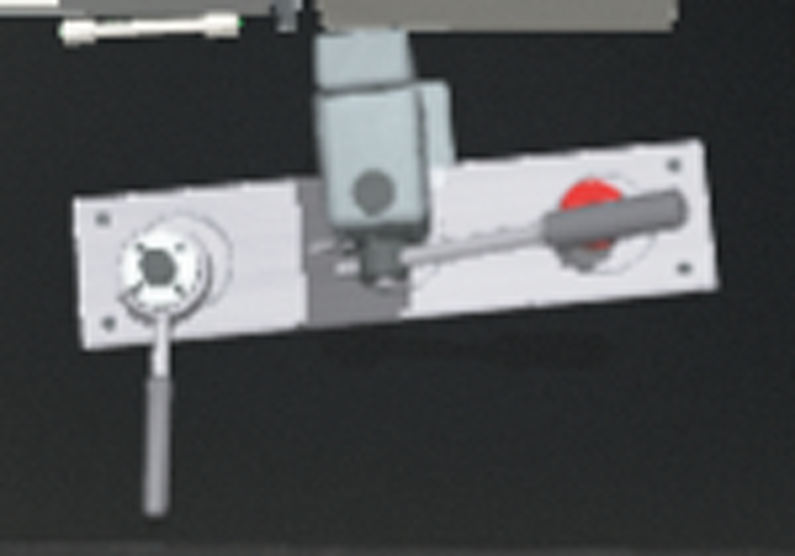

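The crop confirms it. The bed corners are at (75,198), (82,348), (717,288) and (700,142). The larger nest stands on the left ring at (160,265), with its handle tip at (155,512). The jar is under the lever grip on the right.

```bash
python3 - <<'E'
from h import *
p=cv2.imread('pics/top0.png')
f=lambda l:[(x/5.3+180-.4,y/5.3+160-.4) for x,y in l]
C=plane('top',f([(75,198),(82,348),(717,288),(700,142)]),18)
print('corners',C.round(1)); m=C.mean(0)
print(np.linalg.norm(C-np.roll(C,1,0),axis=1))
a=(C[0]+C[1]-C[2]-C[3]); yaw=np.arctan2(-a[0],a[1]); print('press',m,np.degrees(yaw))
H=plane('top',f([(158,376),(155,512)]),34)
N=plane('top',f([(159,265)]),18+48)
print('handle ends',H.round(1),'nest',N.round(1),'len',np.linalg.norm(H[:,:2]-N[0,:2],axis=1))
R=np.array([[np.cos(yaw),-np.sin(yaw)],[np.sin(yaw),np.cos(yaw)]])
print('nest in press',(N[0,:2]-m[:2])@R)
for a in(.45,0): print('grip',m[:2]+R@[-35,-150*np.cos(a)])
G=plane('top',f([(545,230),(685,207)]),215); print('grip obs',G.round(1))
E
```

```text
corners [[ 588.1  312.9   18. ]
 [ 487.9  303.8   18. ]
 [ 532.9 -112.3   18. ]
 [ 630.9 -101.    18. ]]
[416.05788405 100.56333099 418.5030596   98.62086411]
press [559.94833294 100.87270992  18.        ] 6.044208875925529
handle ends [[468.2 250.4  34. ]
 [380.3 249.1  34. ]] nest [[535.6 247.1  66. ]] len [ 67.53194919 155.33422724]
nest in press [ -8.77010681 148.00950577]
grip [539.36489394 -37.1288632 ]
grip [540.93726917 -51.97878486]
grip obs [[533.7   1.  215. ]
 [548.2 -79.3 215. ]]
```

```bash
cat >> h.py <<'E'
from scipy.spatial.transform import Rotation as Ro
def go(*targets):
    s=r.sense(); R0=Ro.from_euler('xyz',s['tcp_rot'],degrees=True); print('t',s['time'],'at',s['tool_pos'].round(1),s['tcp_rot'].round(2),'F',s['ft_force'].round(1),'gap',round(s['finger_gap'],1))
    for x,y,z,w in targets:
        sh=R0.inv().apply(np.array([x,y,z])-s['tool_pos']); rv=(R0.inv()*Ro.from_euler('xyz',[180,0,w],degrees=True)).as_rotvec()
        print((x,y,z,w),'->',sh.round(1).tolist(),rv.round(4).tolist())
E
python3 -c "
from h import *
go((400,-200,231,-.7),(400,230,231,-.7))"
```

```text
t 0.1 at [ 150.6 -580.3  230.3] [-1.799e+02 -1.000e-02  1.454e+01] F [-0.   0.7 -0.8] gap 85.4
(400, -200, 231, -0.7) -> [336.9, -305.5, -0.1] [-0.0017, 0.0001, 0.266]
(400, 230, 231, -0.7) -> [444.8, -721.7, 0.7] [-0.0017, 0.0001, 0.266]
```

{"fn": "jog_arm", "kwargs": {
  "rows": [
    [[337, -305, 0], [0, 0, 0.266]],
    [[337, -305, 0], [0, 0, 0.266]],
    [[337, -305, 0], [0, 0, 0.266]],
    [[337, -305, 0], [0, 0, 0.266]],
    [[337, -305, 0], [0, 0, 0.266]],
    [[337, -305, 0], [0, 0, 0.266]],
    [[337, -305, 0], [0, 0, 0.266]],
    [[337, -305, 0], [0, 0, 0.266]],
    [[337, -305, 0], [0, 0, 0.266]],
    [[337, -305, 0], [0, 0, 0.266]]
  ],
  "grip": 85
}}

```text
time: 1.1
tool_pos: [402.4, -196.2, 231.0]
tcp_rot: [-179.9, -0.0, -0.4]
ft_force: [-0.8, -0.1, 0.6]
finger_gap: 84.8
grip_force: 0.0
```

```bash
python3 -c "
from h import *
go((400,249,231,-.7))"
```

```text
t 1.1 at [ 402.4 -196.2  231. ] [-1.7989e+02 -4.0000e-02 -3.5000e-01] F [-0.8 -0.1  0.6] gap 84.8
(400, 249, 231, -0.7) -> [-5.1, -445.2, 0.9] [-0.0019, -0.0007, 0.0061]
```

{"fn": "jog_arm", "kwargs": {
  "rows": [
    [[2, -445, 0], [0, 0, 0.006]],
    [[2, -445, 0], [0, 0, 0.006]],
    [[2, -445, 0], [0, 0, 0.006]],
    [[2, -445, 0], [0, 0, 0.006]],
    [[2, -445, 0], [0, 0, 0.006]],
    [[2, -445, 0], [0, 0, 0.006]],
    [[2, -445, 0], [0, 0, 0.006]],
    [[2, -445, 0], [0, 0, 0.006]],
    [[2, -445, 0], [0, 0, 0.006]],
    [[2, -445, 0], [0, 0, 0.006]]
  ]
}}

```text
time: 2.1
tool_pos: [406.9, 247.9, 230.6]
tcp_rot: [-179.9, 0.1, -0.8]
ft_force: [-0.4, -0.3, -0.2]
finger_gap: 85.0
grip_force: 0.0
```

{"fn": "jog_arm", "kwargs": {
  "rows": [
    [[0, 0, 0], [0, 0, 0]],
    [[0, 0, 0], [0, 0, 0]],
    [[0, 0, 0], [0, 0, 0]]
  ]
}}

```text
time: 2.4
tool_pos: [408.1, 242.6, 231.3]
tcp_rot: [180.0, -0.0, -1.2]
ft_force: [0.5, -0.3, 0.5]
finger_gap: 85.1
grip_force: 0.0
```

```bash
python3 -c "
from h import *
s,p,d=snap('wrist','w1')
print(np.array(r.camera_params('wrist')['tool_from_camera']).round(2).tolist())
go((420,249,100,-.7))"
```

```text
[[-0.0, -0.95, -0.32, 80.65], [1.0, 0.0, -0.0, -0.23], [0.0, -0.32, 0.95, -143.91], [0.0, 0.0, 0.0, 1.0]]
t 2.45 at [408.1 242.7 231.4] [ 1.7999e+02 -1.0000e-02 -1.1700e+00] F [-0.4  0.6  0.8] gap 85.3
(420, 249, 100, -0.7) -> [11.7, -6.6, 131.4] [0.0001, -0.0002, -0.0082]
```

View pics/w1.png

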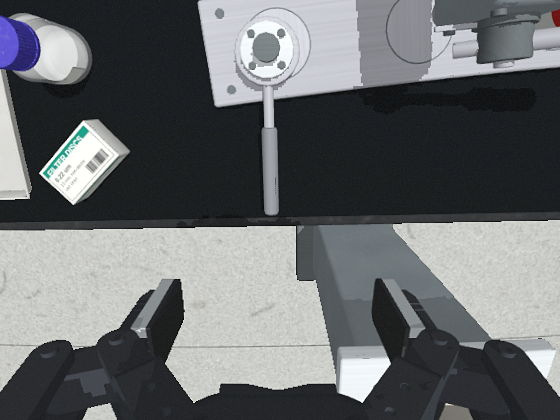

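Wrist view: nest pusher at (266,47), handle grip from (269,127) to (271,213), middle ring around (418,30) and left ring around (275,45).

```bash
cat >> h.py <<'E'
def wT(s):
    T=np.eye(4); T[:3,:3]=Ro.from_euler('xyz',s['tcp_rot'],degrees=True).as_matrix(); T[:3,3]=s['tool_pos']
    return T@np.array(r.camera_params('wrist')['tool_from_camera'])
E
python3 - <<'E'
from h import *
s=r.sense(); T=wT(s); d=np.load('pics/w1.npy')
print('nest',plane('wrist',[(266,47)],66,T).round(1),'depth',pts('wrist',[(266,47),(270,150),(271,200),(300,95),(240,200)],d,T).round(1).tolist())
print('handle',plane('wrist',[(269.5,130),(271,212)],34,T).round(1))
print('ring pts',plane('wrist',[(386,31),(418,63),(394,52)],18,T).round(1))
print('bed corner',plane('wrist',[(216,107)],18,T).round(1))
p=cv2.imread('pics/w1.png'); cv2.imwrite('pics/c1.png',cv2.resize(p[0:110,200:460],None,fx=3,fy=3,interpolation=cv2.INTER_CUBIC))
go((420,249,120,-.7),(420,249,15,-.7))
E
```

```text
nest [[535.3 250.1  66. ]] depth [[535.2, 250.0, 66.8], [445.3, 249.6, 42.4], [394.2, 249.9, 42.7], [496.9, 218.3, 17.1], [383.0, 287.0, 1.0]]
handle [[464.  249.8  34. ]
 [378.3 250.5  34. ]]
ring pts [[555.6 134.6  18. ]
 [526.3 100.4  18. ]
 [536.5 125.4  18. ]]
bed corner [[487.2 304.2  18. ]]
t 2.45 at [408.1 242.7 231.4] [ 1.7999e+02 -1.0000e-02 -1.1700e+00] F [-0.4  0.6  0.8] gap 85.3
(420, 249, 120, -0.7) -> [11.7, -6.6, 111.4] [0.0001, -0.0002, -0.0082]
(420, 249, 15, -0.7) -> [11.7, -6.6, 216.4] [0.0001, -0.0002, -0.0082]
```

{"fn": "jog_arm", "kwargs": {
  "rows": [
    [[12, -7, 40], [0, 0, -0.01]],
    [[12, -7, 80], [0, 0, -0.01]],
    [[12, -7, 120], [0, 0, -0.01]],
    [[12, -7, 150], [0, 0, -0.01]],
    [[12, -7, 180], [0, 0, -0.01]],
    [[12, -7, 200], [0, 0, -0.01]],
    [[12, -7, 210], [0, 0, -0.01]],
    [[12, -7, 216], [0, 0, -0.01]],
    [[12, -7, 216], [0, 0, -0.01]],
    [[12, -7, 216], [0, 0, -0.01]]
  ]
}}

```text
time: 3.45
tool_pos: [420.8, 251.0, 16.5]
tcp_rot: [-180.0, -0.1, -0.5]
ft_force: [0.2, 0.2, -0.1]
finger_gap: 84.7
grip_force: 0.0
```

```bash
python3 -c "
from h import *
go((420,249.8,15,-.4))"
```

```text
t 3.45 at [420.8 251.   16.5] [-1.7996e+02 -1.0000e-01 -4.9000e-01] F [ 0.2  0.2 -0.1] gap 84.7
(420, 249.8, 15, -0.4) -> [-0.8, 1.2, 1.5] [-0.0008, -0.0017, -0.0015]
```

Close gently.

{"fn": "jog_arm", "kwargs": {
  "rows": [
    [[0, 1, 1], [0, 0, 0]],
    [[0, 1, 1], [0, 0, 0]],
    [[0, 1, 1], [0, 0, 0]],
    [[0, 1, 1], [0, 0, 0]],
    [[0, 1, 1], [0, 0, 0]],
    [[0, 1, 1], [0, 0, 0]]
  ],
  "grip": 24,
  "force": 40
}}

```text
time: 4.05
tool_pos: [419.8, 249.8, 14.3]
tcp_rot: [180.0, 0.0, -0.5]
ft_force: [1.2, -0.6, -0.2]
finger_gap: 24.2
grip_force: 0.0
```

{"fn": "jog_arm", "kwargs": {
  "rows": [
    [[0, 0, 0], [0, 0, 0]],
    [[0, 0, 0], [0, 0, 0]],
    [[0, 0, 0], [0, 0, 0]],
    [[0, 0, 0], [0, 0, 0]],
    [[0, 0, 0], [0, 0, 0]],
    [[0, 0, 0], [0, 0, 0]]
  ],
  "grip": 10,
  "force": 40
}}

```text
time: 4.65
tool_pos: [419.8, 249.9, 14.3]
tcp_rot: [-180.0, 0.0, -0.5]
ft_force: [-0.4, 0.9, 2.2]
finger_gap: 14.9
grip_force: 38.9
```

```bash
python3 - <<'E'
from h import *
s,p,d=snap('wrist','w2')
go((420,249.8,15,-.4))
s,p2,d=snap('scene','s2')
cv2.imwrite('pics/w2b.png',p)
E
```

```text
t 4.7 at [419.8 249.9  14.3] [-179.99    0.     -0.47] F [-0.6  0.6  0.6] gap 15.1
(420, 249.8, 15, -0.4) -> [0.2, 0.1, -0.7] [-0.0001, 0.0, -0.0011]
```

View pics/w2.png

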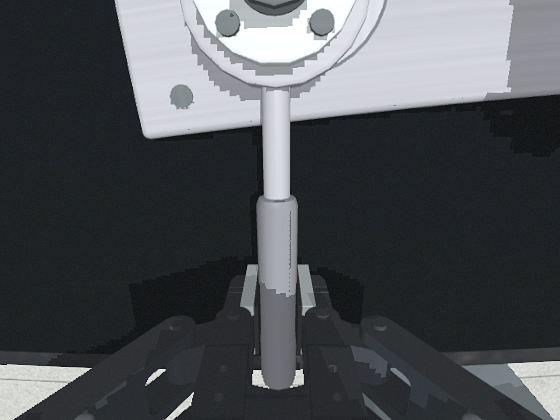

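The handle is between the pads at (277,290) and the nest is undisturbed. Now I slide it.

{"fn": "jog_arm", "kwargs": {
  "rows": [
    [[0.5, 3, 0], [0, 0, 0]],
    [[1.5, 9, 0], [0, 0, 0]],
    [[3, 18, 0], [0, 0, 0]],
    [[5, 28, 0], [0, 0, 0]],
    [[6.5, 38, 0], [0, 0, 0]],
    [[8, 48, 0], [0, 0, 0]],
    [[10, 58, 0], [0, 0, 0]],
    [[11.5, 66, 0], [0, 0, 0]],
    [[12.5, 72, 0], [0, 0, 0]],
    [[13, 75, 0], [0, 0, 0]]
  ]
}}

```text
time: 5.75
tool_pos: [432.3, 174.0, 14.3]
tcp_rot: [180.0, 0.0, -0.5]
ft_force: [-0.0, 2.0, 0.8]
finger_gap: 14.8
grip_force: 39.0
```

{"fn": "jog_arm", "kwargs": {
  "rows": [
    [[0.5, 3, 0], [0, 0, 0]],
    [[1.5, 9, 0], [0, 0, 0]],
    [[3, 18, 0], [0, 0, 0]],
    [[5, 28, 0], [0, 0, 0]],
    [[6.5, 38, 0], [0, 0, 0]],
    [[8, 48, 0], [0, 0, 0]],
    [[10, 57, 0], [0, 0, 0]],
    [[11.5, 65, 0], [0, 0, 0]],
    [[12.5, 71, 0], [0, 0, 0]],
    [[13, 73, 0], [0, 0, 0]]
  ]
}}

```text
time: 6.75
tool_pos: [444.7, 100.9, 14.3]
tcp_rot: [180.0, 0.0, -0.5]
ft_force: [-0.4, 2.7, 0.6]
finger_gap: 14.7
grip_force: 39.1
```

{"fn": "jog_arm", "kwargs": {
  "rows": [
    [[0, 0, 0], [0, 0, 0]],
    [[0, 0, 0], [0, 0, 0]]
  ]
}}

```text
time: 6.95
tool_pos: [444.7, 101.5, 14.3]
tcp_rot: [180.0, -0.0, -0.5]
ft_force: [0.3, -1.6, 0.6]
finger_gap: 14.9
grip_force: 38.9
```

```bash
python3 - <<'E'
from h import *
s,p,d=snap('wrist','w3')
go((444.5,100.9,14.3,-.5))
s,q,d=snap('top','t3')
q=cv2.resize(q[160:265,180:330],None,fx=4,fy=4,interpolation=cv2.INTER_CUBIC)
p=np.vstack([cv2.resize(p,(600,450))[:180],q[:,:600]]); cv2.imwrite('pics/c3.png',p)
E
```

```text
t 7.0 at [444.7 101.6  14.3] [ 1.7998e+02 -1.0000e-02 -4.7000e-01] F [ 1.2 -0.9  1.3] gap 14.7
(444.5, 100.9, 14.3, -0.5) -> [-0.2, 0.7, -0.0] [0.0003, -0.0001, 0.0006]
```

View pics/c3.png

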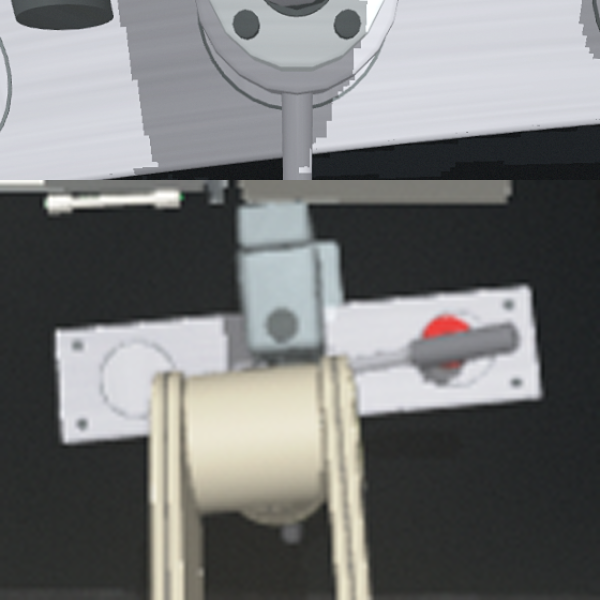

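```bash
python3 - <<'E'
from h import *
p=cv2.imread('pics/w3.png')
cv2.imwrite('pics/c4.png',cv2.resize(p[0:110,170:390],None,fx=3.6,fy=3.6,interpolation=cv2.INTER_CUBIC))
E
```

```text
(no output)
```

View pics/c4.png

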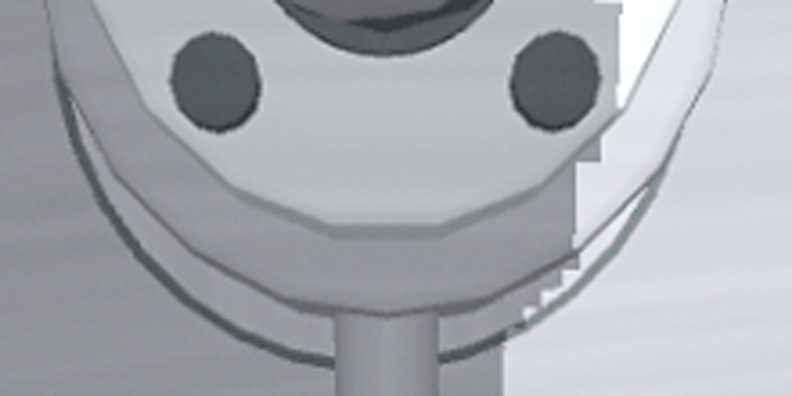

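```bash
python3 - <<'E'
from h import *
from scipy.optimize import least_squares
s=r.sense(); T=wT(s); print(s['tool_pos'],T[:3,3])
f=lambda l:[(x/3.6+170-.36,y/3.6-.36) for x,y in l]
def fit(l,h,rad):
    P=plane('wrist',f(l),h,T)[:,:2]
    for R in (rad,None):
        g=(lambda q:np.hypot(*(P-q[:2]).T)-(R or q[2])); o=least_squares(g,[560,100,30])
        print(h,R,o.x.round(1),np.abs(o.fun).max().round(2))
fit([(100,185),(180,290),(260,340),(335,360),(440,358),(500,343),(580,288),(640,215),(662,165)],18,33.5)
L=[(115,180),(195,249),(300,303),(388,315),(480,303),(580,250),(650,185)]
fit(L,42,30); fit(L,18,30)
fit([(150,108),(240,188),(332,230),(442,230),(540,188),(620,110)],52,24)
fit([(285,8),(330,42),(385,55),(440,43),(490,8)],66,12)
E
```

```text
[444.72236866 101.59403985  14.32174141] [525.33798426 101.21914247 158.25373451]
18 33.5 [560.  102.1  30. ] 0.56
18 None [559.2 102.   32.8] 0.36
42 30 [560.6 101.1  30. ] 0.28
42 None [561.  101.1  30.3] 0.3
18 30 [560.5 101.2  30. ] 2.54
18 None [568.3 101.1  36.6] 0.36
52 24 [560.6 101.   30. ] 0.29
52 None [559.5 101.   23.1] 0.25
66 12 [558.9 101.   30. ] 0.35
66 None [556.3 101.    9.7] 0.04
```

The nest is centred to about 1 mm of the ring. Next I release, lift, and check.

{"fn": "jog_arm", "kwargs": {
  "rows": [
    [[0, 0, 0], [0, 0, 0]],
    [[0, 0, 0], [0, 0, 0]],
    [[0, 0, 0], [0, 0, 0]],
    [[0, 0, 0], [0, 0, 0]],
    [[0, 0, 0], [0, 0, 0]],
    [[0, 0, 0], [0, 0, 0]],
    [[0, 0, 0], [0, 0, 0]]
  ],
  "grip": 40
}}

```text
time: 7.75
tool_pos: [444.6, 101.6, 14.3]
tcp_rot: [-180.0, 0.0, -0.5]
ft_force: [0.4, -0.9, 0.7]
finger_gap: 40.1
grip_force: 0.0
```

{"fn": "jog_arm", "kwargs": {
  "rows": [
    [[0, 0, -10], [0, 0, 0]],
    [[0, 0, -30], [0, 0, 0]],
    [[0, 0, -60], [0, 0, 0]],
    [[-10, 0, -100], [0, 0, 0]],
    [[-20, 0, -140], [0, 0, 0]],
    [[-30, 0, -180], [0, 0, 0]],
    [[-30, 0, -220], [0, 0, 0]],
    [[-30, 0, -250], [0, 0, 0]],
    [[-30, 0, -250], [0, 0, 0]],
    [[-30, 0, -250], [0, 0, 0]]
  ]
}}

```text
time: 8.75
tool_pos: [415.1, 101.9, 265.6]
tcp_rot: [-180.0, -0.1, -0.5]
ft_force: [-0.5, 0.9, -0.6]
finger_gap: 40.1
grip_force: 0.0
```

```bash
python3 - <<'E'
from h import *
s,p,d=snap('wrist','w5'); cv2.imwrite('pics/c5.png',p)
go((540,-47,264,0),(540,-47,245,0),(540,-49,162,0))
E
```

```text
t 8.8 at [414.4 101.8 264.2] [180.     0.    -0.47] F [ 0.6  1.1 -0.2] gap 39.9
(540, -47, 264, 0) -> [126.8, 147.7, 0.2] [0.0, 0.0001, -0.0082]
(540, -47, 245, 0) -> [126.8, 147.7, 19.2] [0.0, 0.0001, -0.0082]
(540, -49, 162, 0) -> [126.9, 149.7, 102.2] [0.0, 0.0001, -0.0082]
```

View pics/c5.png

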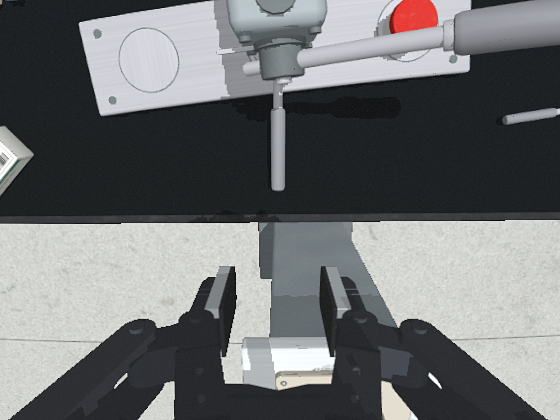

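The nest handle is at (277,108)-(279,190) and has stayed in place. The lever grip runs off at the right, around (500,28). I move above it with the fingers shut.

{"fn": "jog_arm", "kwargs": {
  "rows": [
    [[0, 40, -5], [0, 0, -0.008]],
    [[0, 80, -5], [0, 0, -0.008]],
    [[20, 115, -5], [0, 0, -0.008]],
    [[50, 140, -5], [0, 0, -0.008]],
    [[80, 147, -5], [0, 0, -0.008]],
    [[105, 147, -5], [0, 0, -0.008]],
    [[120, 147, -5], [0, 0, -0.008]],
    [[127, 147, -5], [0, 0, -0.008]],
    [[127, 147, -5], [0, 0, -0.008]],
    [[127, 147, -5], [0, 0, -0.008]]
  ],
  "grip": 0
}}

```text
time: 9.8
tool_pos: [539.6, -46.0, 268.5]
tcp_rot: [-180.0, 0.1, 0.0]
ft_force: [-0.3, -0.9, -0.5]
finger_gap: 0.0
grip_force: 0.0
```

```bash
python3 - <<'E'
from h import *
s=r.sense(); T=wT(s)
s,q,d=snap('top','t6'); 
d=np.load('pics/w5.npy')
print('handle',end=' ')
go((540,-47,245,0),(540,-48,222,0),(540,-49,162,0))
E
```

```text
handle t 9.85 at [539.6 -46.  269. ] [-1.7999e+02  5.0000e-02 -0.0000e+00] F [-0.6 -0.7 -0.9] gap 0.1
(540, -47, 245, 0) -> [0.4, 1.0, 24.0] [-0.0001, 0.0009, -0.0]
(540, -48, 222, 0) -> [0.4, 2.0, 47.0] [-0.0001, 0.0009, -0.0]
(540, -49, 162, 0) -> [0.4, 3.0, 107.0] [-0.0001, 0.0009, -0.0]
```

{"fn": "jog_arm", "kwargs": {
  "rows": [
    [[0, 2, 15], [0, 0, 0]],
    [[0, 2, 25], [0, 0, 0]],
    [[0, 2, 30], [0, 0, 0]],
    [[0, 2, 35], [0, 0, 0]],
    [[0, 2, 40], [0, 0, 0]],
    [[0, 2, 45], [0, 0, 0]],
    [[0, 2, 50], [0, 0, 0]],
    [[0, 2, 55], [0, 0, 0]],
    [[0, 2, 60], [0, 0, 0]],
    [[0, 2, 60], [0, 0, 0]]
  ]
}}

```text
time: 10.85
tool_pos: [540.2, -48.1, 208.5]
tcp_rot: [-180.0, 0.0, -0.0]
ft_force: [1.2, 0.2, 2.7]
finger_gap: -0.0
grip_force: 1.2
```

```bash
python3 - <<'E'
from h import *
s,p,d=snap('wrist','w7')
go((540,-49,180,0),(540,-49,162,0))
s,q,dt=snap('scene','s7')
cv2.imwrite('pics/c7.png',np.hstack([cv2.resize(p,(420,315)),cv2.resize(q[160:300,170:340],(380,315),interpolation=cv2.INTER_CUBIC)]))
E
```

```text
t 10.9 at [540.3 -48.  208.9] [-1.7998e+02  3.0000e-02 -1.0000e-02] F [0.  0.4 2. ] gap -0.0
(540, -49, 180, 0) -> [-0.3, 1.0, 28.9] [-0.0004, 0.0005, -0.0002]
(540, -49, 162, 0) -> [-0.2, 1.0, 46.9] [-0.0004, 0.0005, -0.0002]
```

View pics/c7.png

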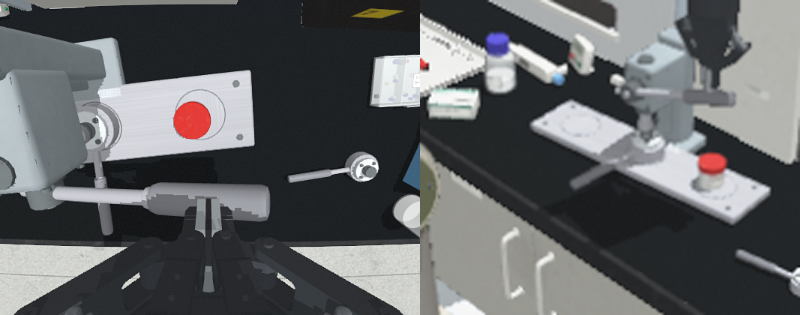

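The fingers are on the grip at wrist-crop (207,205), the lever is partly down, and the nest is under the ram. I continue down to level.

{"fn": "jog_arm", "kwargs": {
  "rows": [
    [[0, 0, 6], [0, 0, 0]],
    [[0, 0, 12], [0, 0, 0]],
    [[0, 1, 18], [0, 0, 0]],
    [[0, 1, 24], [0, 0, 0]],
    [[0, 1, 30], [0, 0, 0]],
    [[0, 1, 35], [0, 0, 0]],
    [[0, 1, 39], [0, 0, 0]],
    [[0, 1, 42], [0, 0, 0]],
    [[0, 1, 44], [0, 0, 0]],
    [[0, 1, 44], [0, 0, 0]]
  ]
}}

```text
time: 11.95
tool_pos: [540.7, -50.2, 165.5]
tcp_rot: [179.9, -0.0, -0.0]
ft_force: [-0.1, -4.7, 7.4]
finger_gap: -0.3
grip_force: 3.8
```

{"fn": "jog_arm", "kwargs": {
  "rows": [
    [[0, 0, 2], [0, 0, 0]],
    [[0, 0, 2], [0, 0, 0]],
    [[0, 0, 2], [0, 0, 0]],
    [[0, 0, 2], [0, 0, 0]]
  ]
}}

```text
time: 12.35
tool_pos: [540.8, -50.2, 163.8]
tcp_rot: [179.9, -0.1, -0.0]
ft_force: [-1.2, -4.8, 7.9]
finger_gap: 0.4
grip_force: 4.0
```

```bash
python3 - <<'E'
from h import *
s,p,d=snap('wrist','w8'); T=wT(s)
go((540,-49,162,0))
# heights on top of lever grip
P=pts('wrist',[(u,v) for v in range(235,300,6) for u in(200,225,250,310,330,350)],d,T)
print(P[(P[:,2]>120)].round(0).tolist())
cv2.imwrite('pics/c8.png',p)
E
```

```text
t 12.4 at [540.8 -50.2 163.8] [ 1.7991e+02 -6.0000e-02 -4.0000e-02] F [-0.5 -4.4  7.4] gap -0.1
(540, -49, 162, 0) -> [-0.8, -1.2, 1.8] [0.0016, -0.0011, -0.0007]
[[556.0, -87.0, 152.0], [554.0, -66.0, 156.0], [554.0, -76.0, 156.0], [555.0, -85.0, 158.0], [549.0, -23.0, 152.0], [550.0, -36.0, 155.0], [552.0, -66.0, 159.0], [553.0, -75.0, 160.0], [553.0, -85.0, 162.0], [548.0, -24.0, 157.0], [549.0, -37.0, 160.0], [550.0, -66.0, 161.0], [550.0, -75.0, 162.0], [551.0, -85.0, 164.0], [545.0, -11.0, 158.0], [547.0, -25.0, 162.0], [547.0, -37.0, 162.0], [548.0, -65.0, 164.0], [548.0, -75.0, 165.0], [549.0, -84.0, 165.0], [544.0, -12.0, 161.0], [544.0, -24.0, 162.0], [545.0, -37.0, 164.0], [546.0, -65.0, 165.0], [545.0, -75.0, 165.0], [545.0, -85.0, 165.0], [541.0, -12.0, 163.0], [542.0, -24.0, 164.0], [547.0, -38.0, 174.0], [542.0, -66.0, 165.0], [542.0, -75.0, 165.0], [542.0, -85.0, 165.0], [538.0, -12.0, 163.0], [539.0, -25.0, 165.0], [547.0, -38.0, 178.0], [540.0, -66.0, 166.0], [539.0, -75.0, 164.0], [539.0, -85.0, 164.0], [533.0, -11.0, 160.0], [535.0, -24.0, 163.0], [547.0, -38.0, 184.0], [534.0, -66.0, 162.0], [533.0, -76.0, 160.0], [531.0, -24.0, 163.0], [547.0, -39.0, 189.0], [547.0, -63.0, 188.0]]
```

View pics/c8.png

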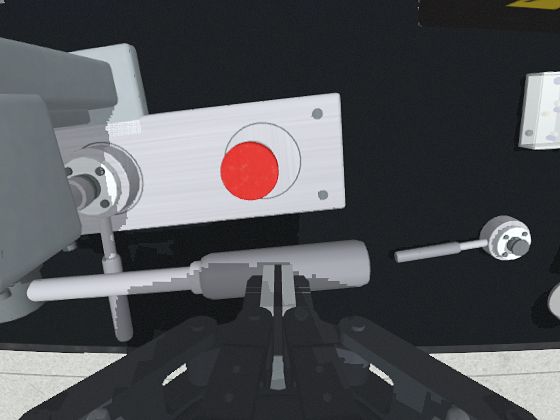

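The lever is nearly level (about 0.02 rad above), and the nest is concentric with its ring at (100,180). I add a 2 mm trim and hold.

{"fn": "jog_arm", "kwargs": {
  "rows": [
    [[0, 0, 1], [0, 0, 0]],
    [[0, 0, 2], [0, 0, 0]],
    [[0, 0, 2], [0, 0, 0]],
    [[0, 0, 2], [0, 0, 0]],
    [[0, 0, 2], [0, 0, 0]]
  ]
}}

```text
time: 12.9
tool_pos: [540.8, -50.3, 161.9]
tcp_rot: [179.9, -0.1, -0.0]
ft_force: [-0.0, -5.5, 8.2]
finger_gap: 0.2
grip_force: 4.2
```

```bash
python3 - <<'E'
from h import *
s,p,d=snap('wrist','w9'); T=wT(s)
# pusher-deck check: nest step circle visible, ring and disc points at their heights
go((540,-49,162,0))
print(r.hand_in())
E
```

```text
t 12.95 at [540.8 -50.3 161.9] [ 1.799e+02 -6.000e-02 -4.000e-02] F [-0.3 -6.   8.8] gap -0.0
(540, -49, 162, 0) -> [-0.8, -1.3, -0.1] [0.0018, -0.0011, -0.0007]
the job is handed in; nothing more can be done
None
```

I slid the nest to within about 1 mm of the middle ring's centre and let go of it, then pushed the lever to level and handed the job in at 13 s while still holding it there with about 8 N; I did not measure the pusher travel directly, and the hand-in returned no verdict.

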